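# Pass a carved sweet mould through the sprung dust flap

## Task

First clear the loose yellow offcut out of the plywood lane and leave it lying in the grey scrap tray. Then lift the small carved mould up off its rail against the two red sprung catches, lay it lengthwise and carved side up in the lane, in front of the blue flap, and let go of it. Push it from behind along the lane and through the flap until the flap has swung fully shut behind it, and leave the other things on the bench where they are.

Things in the scene. Friction and masses are not known exactly. Their poses are not given: they have to be found in the camera images.
- lane: Fixed plywood lane, 340 long, 84 wide, along its own x; origin on the bench below the flap, mid-width; +x is the only way through. Floor 8 high, from x = -135 to +205. Side curbs: inner faces at y = +-30, 6 thick, tops 18 above the bench. The end before the flap (x < 0) is open; at the far end is a 24 high stop with its inner face at x = +199.
- gateway (a point): Middle of the gateway, on the lane's floor below the flap, axes as the lane's. Two dark steel posts, tops 60 above the bench, 14 along x, stand at lane y = +-36 to +-48. Nothing crosses above the lane. Fingers gripping the mould's sides do not fit between the posts (72 apart); shut fingers do.
- flap (a joint): Blue sprung flap across the lane, 62 wide, 4 thick, 20 to 46 above the bench; upright hinge at lane x = 0, y = +33, reaching to y = -29. 0 = shut; grows to 1.5 rad swinging to lane +x, never to -x. A light spring (0.03 to 0.075 N m; a push of a few N) shuts it when nothing is in the way: it sweeps the lane to 62 past the gateway.
- rail_board: Fixed wooden board 150 x 60 x 12 with an aluminium rail (18 wide, 5 high, 88 long) along its own x; origin under its centre on the bench. Dark steel posts at x = +-69, tops 52 above the bench, 10 thick along x, 26 wide. The mould starts astride the rail, centred, lengthwise, its underside 12 above the bench.
- catch_a (a joint): Red sprung catch, 24 long and 18 wide, hinged on the rail board's post at +x, its nose lying 3 over the mould's end (top edge). 0 = down, grows to 1.2 rad as it swings up and outward. It gives way when the mould is pulled straight up with some 5 N at this end (about 10 N in all, over the first 12 of lift) and springs back down.
- catch_b (a joint): The same catch on the rail board's post at -x.
- mould_center (a point): Centre of the small carved mould: pale wooden block 90 long (own x), 46 wide (y), 36 high (z), two dark round carvings on its top face, about 0.1 kg, with a groove 24 wide and 6 deep along its underside. This point is 18 above its underside.
- mould: The same mould; origin at the centre of its underside, z up through the carved face.
- offcut_center (a point): Centre of the yellow-painted wooden offcut, 50 long (x), 24 wide (y), 32 high, about 0.03 kg; at the start it lies on the lane's floor in front of the flap. This point is 16 above its underside.
- offcut: The same offcut; origin at the centre of its underside.
- scrap_tray: Fixed grey open tray 110 (x) x 150 (y) x 35 high, walls and floor about 4 thick; origin under its centre on the bench. It and the rail board may change sides.
- long_mould_center (a point): Bystander, leave alone: centre of a long pale block 50 x 170 x 30 with three dark rounds.
- knife_center (a point): Bystander, leave alone: carving knife lying flat, about 165 long, 16 high; point near its middle.
- varnish_jar_center (a point): Bystander, leave alone: jar 60 across, 75 high; point at half its height.
- whetstone_center (a point): Bystander, leave alone: reddish whetstone 60 x 160 x 25; its centre.

How it is judged:
By the outcome, as a careful person would: the job done as asked, in the order asked, and still so for the second after the job is handed in, with the robot touching nothing.
It also fails if it takes over 72 s, if anything falls off the work surface, if the arm or the gripper's body presses on something with over 40 N, if the wrist force passes 120 N, or if a joint passes its speed limit or range.

## Robot

A 6-joint arm with a two-finger parallel gripper is mounted at the origin on the work surface. World frame = base frame: x ahead of the robot, y to its left, z up, the work surface at z = 0. Lengths are in m, angles in rad, forces in N, time in s.
With the tool pointing down it reaches from about 0.375 to 0.9 m from the base axis. Payload 3.1 kg.
Tool frame: the origin (TCP) lies between the finger pads; the fingertips stand 8 mm ahead of it and the grasp point (between the pads) lies 11 mm behind it; z points along the fingers, y is the line along which they close (so a half turn about z gives the same grasp; the last joint's range is limited). The gripper opens to 87 mm and grips with 3 to 60 N. Pads are 19 mm wide; open, the fingers measure 117 mm over their backs; the gripper's body (75 mm by 190 mm) begins 51 mm behind the grasp point.
Start: joints at [-1.337, 0.527, 1.433, -0, 1.181, -0.178], TCP at [0.251, -0.572, 0.231] pointing down, gripper open.
Joint ranges: [-3.08, 3.08], [-0.75, 2.2], [0.22, 2.44], [-1.43, 4.57], [0, 2.65], [-2.85, 2.85]. Speed limits (rad/s): [2.79, 2.79, 3.14, 3.14, 3.14, 3.14].

## Interface

Orientations are given as a unit quaternion [x, y, z, w].
In Python, from rig import robot, vision, job gives the robot as it stands.
- The arm moves only by the shell command python3 -m handwheel 'ROWS' [OPENING] [FORCE]. ROWS is JSON, a list of rows, each a list of 4 numbers: the shift along the tool's x, y, z as a fraction of full scale, then the turn about the tool's z as a fraction of full scale. A call has 1 to 20 rows; each row is the pose to reach, as a shift and turn from the pose commanded when the call began, along the tool's axes at that moment, turning the shorter way round; what a row does not reach only later rows make up. Full scale, the value 1, is 300 mm for a shift and 2 pi rad for a turn. A row lasts 1/12 s, in which the tool goes at most 41.7 mm and 7.16 degrees, less where a joint would pass 70% of its speed; a pose out of reach is approached as far as the arm can. A call with a number of a shift or a turn outside -1 to 1 is refused whole. A call with a gripper value outside its range is refused whole. OPENING is the opening in per cent of the stroke, from 0 (shut) to 100 (fully open), set as the call begins (- or left out, the last holds). The fingers move at their own pace and stop on an object; FORCE is the grip in N (left out, the last holds). Time passes only in rows, so rows that repeat a pose let the fingers close. It gives the time, the measured TCP pose, the force, the opening and the grip force at its end, in the units of the state.
- robot.get_obs(): the state, without advancing time (a new reading comes with each control period).
- vision.camera(name): name is "scene" or "top"; returns a dict with "frame" (400x640x3 uint8, red, green, blue), "K" (3x3 intrinsics, pixels), "cam_to_world" (4x4, takes a point from camera to world coordinates). Camera axes: x right, y down, z forward; pixel columns grow to the right and rows downward; lengths in m; the calibration is good to about 2 mm. A picture is of the moment at which its call begins. There is no depth.
- job.hand_in(): hands the job in; it is judged then, once.
Trained networks look in the newest picture that a camera, given by its name, has taken for a name from the list of things; names that differ only in an ending like _2 or _b are one class to them, and where a whole thing is asked for, a point or a joint stands for the part that bears it (a point fixed in the world has none). Each returns a list of dicts, best first, with "conf" (0 to 1); they miss things now and then, are a little off and sometimes report something else, mostly with a low value. They report only what shows in the picture. A call takes as long as a camera call.
- vision.look_for(camera, label): "point" ([row, column] in pixels, amid what is visible of it).
- vision.outline_of(camera, label): "mask" (400x640 bool, what is visible of it) and "point" ([row, column] in pixels, amid what is visible of it).
The state is a dict: "time": time; "q": joint angles; "joint_velocities": joint speeds; "joint_torque": joint torques, N m; "position": TCP position; "tool_rot": TCP orientation; "ft_force": force on the tool from outside, world axes, zero at the start; "moment": the same for the moment, N m; "grip_width": finger opening in m; "grip_force": force on a finger pad.
Only numpy, scipy, OpenCV 4.12 (cv2) and the standard library are available. Lean on these libraries where they do the work, as an engineer would, in place of code of your own. Each camera call takes 0.05 s, during which the arm holds its last target. There are 200 camera calls.

## Working session

There is one attempt and no reset: what is moved stays moved. The work goes in short steps, Python scripts to look and compute and a shell command to move; the robot and the scene stay as the last step left them, time stands still between calls to the robot, and variables do not carry over. Pictures are saved under pics/ and viewed, at most 10 in all, crops included, and the job is handed in when it is done.

```bash
mkdir -p pics; ls; python3 - <<'E'
from rig import robot, vision, job
import cv2,numpy as np
for c in ("top","scene"):
    d=vision.camera(c)
    cv2.imwrite(f"pics/{c}0.png",d["frame"][:,:,::-1])
    print(c,d["K"].tolist(),np.round(d["cam_to_world"],4).tolist())
    for n in ["lane","flap","rail_board","catch_a","mould","offcut","scrap_tray","long_mould_center","knife_center","varnish_jar_center","whetstone_center"]:
        print(n,[(np.round(r["point"],1).tolist(),round(r["conf"],2)) for r in vision.look_for(c,n)][:3])
o=robot.get_obs();print(o["tool_rot"],o["time"],o["position"])
E
```

```text
pics
top [[409.5192584431418, 0.0, 320.3638394415279], [0.0, 409.5192584431418, 204.33128665780566], [0.0, 0.0, 1.0]] [[-0.0088, -0.9986, 0.052, 0.4786], [-0.9997, 0.0077, -0.0216, -0.0029], [0.0211, -0.0521, -0.9984, 1.1992], [0.0, 0.0, 0.0, 1.0]]
lane [([169.3, 297.0], 0.67)]
flap []
rail_board [([233.4, 254.0], 0.82)]
catch_a [([231.8, 256.0], 0.43), ([244.9, 219.8], 0.39)]
mould [([235.8, 239.1], 0.69)]
offcut [([166.3, 335.6], 0.6)]
scrap_tray [([243.3, 400.1], 0.84)]
long_mould_center [([194.7, 162.0], 0.9)]
knife_center [([190.2, 444.0], 0.75)]
varnish_jar_center [([236.0, 461.6], 0.6)]
whetstone_center [([236.2, 165.5], 0.56)]
scene [[369.88710016711013, 0.0, 319.29912006275435], [0.0, 369.88710016711013, 204.16201446646454], [0.0, 0.0, 1.0]] [[0.8152, 0.4548, -0.3585, 0.8377], [0.5791, -0.6338, 0.5128, -0.4752], [0.0061, -0.6257, -0.7801, 0.7593], [0.0, 0.0, 0.0, 1.0]]
lane [([231.9, 375.9], 0.66), ([138.2, 350.4], 0.35)]
flap [([229.4, 369.2], 0.58), ([236.1, 377.7], 0.43)]
rail_board [([165.2, 342.5], 0.81), ([149.3, 347.8], 0.46)]
catch_a [([138.4, 349.9], 0.37)]
mould [([153.3, 344.8], 0.69)]
offcut [([254.6, 351.3], 0.63)]
scrap_tray [([265.2, 227.1], 0.58)]
long_mould_center [([133.2, 415.6], 0.58)]
knife_center []
varnish_jar_center [([330.5, 168.9], 0.83)]
whetstone_center [([116.9, 380.3], 0.61), ([253.8, 351.2], 0.28), ([266.2, 226.4], 0.17)]
[ 9.78768802e-01  2.04967394e-01  9.75938496e-06 -4.47400216e-06] 1.2 [ 0.25079037 -0.57245649  0.23055045]
```

```bash
python3 - <<'E'
import cv2
a=cv2.imread("pics/top0.png")[100:290,140:480]; cv2.imwrite("pics/top0c.png",cv2.resize(a,None,fx=2.35,fy=2.35,interpolation=cv2.INTER_CUBIC))
a=cv2.imread("pics/scene0.png")[80:340,150:490]; cv2.imwrite("pics/scene0c.png",cv2.resize(a,None,fx=2.3,fy=2.3,interpolation=cv2.INTER_CUBIC))
E
```

```text
(no output)
```

View pics/top0c.png

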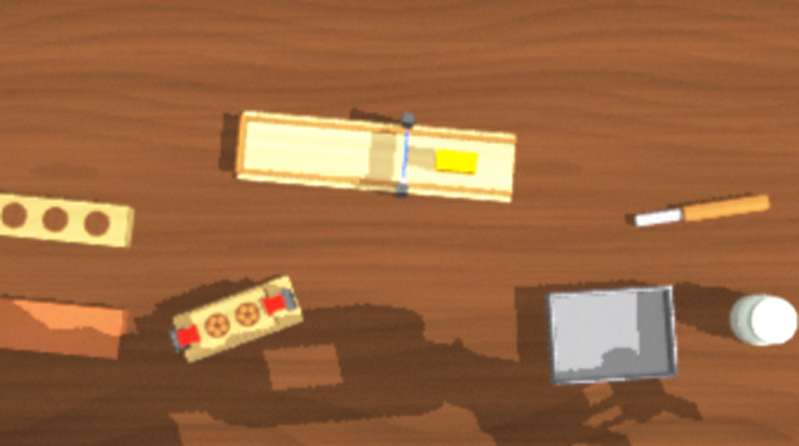

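View pics/scene0c.png

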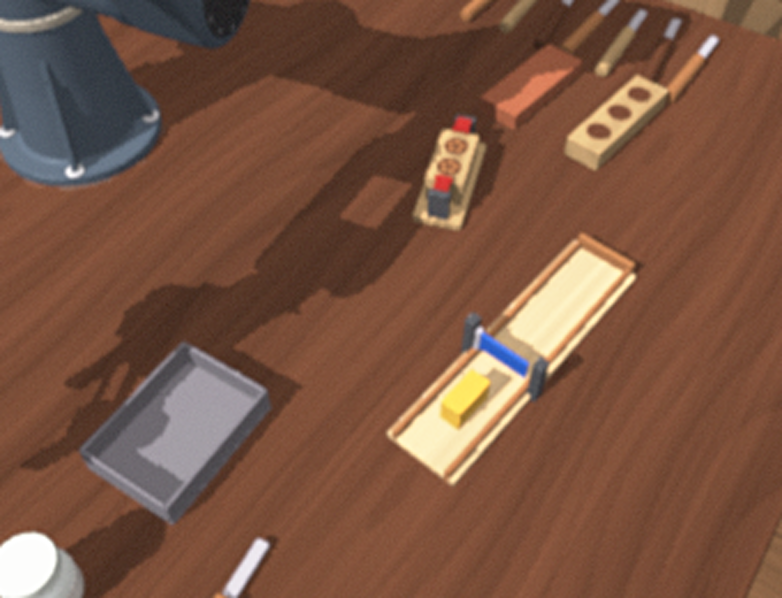

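```bash
cat > h.py <<'E'
from rig import robot, vision, job
import cv2,numpy as np
from scipy.optimize import minimize
S=4
def box(x0,x1,y0,y1,z0,z1): return np.array([[x,y,z] for x in(x0,x1) for y in(y0,y1) for z in(z0,z1)])/1000
def proj(d,P):
    T=np.linalg.inv(d["cam_to_world"]); p=(P@T[:3,:3].T+T[:3,3])@d["K"].T
    return p[:,:2]/p[:,2:]
def place(P,s): c,n=np.cos(s[2]),np.sin(s[2]); return np.c_[P[:,0]*c-P[:,1]*n+s[0],P[:,0]*n+P[:,1]*c+s[1],P[:,2]]
def sil(d,boxes,s):
    m=np.zeros((400*S,640*S),np.uint8)
    for b in boxes:
        u=(proj(d,place(b,s))+.5)*S
        cv2.fillConvexPoly(m,cv2.convexHull(np.round(u*16).astype(np.int32)),1,shift=4)
    return m
def fit(views,boxes,s0):
    """views: list of (cam dict, mask). returns x,y,yaw,mean IoU"""
    M=[(d,cv2.resize(m.astype(np.float32),None,fx=S,fy=S,interpolation=cv2.INTER_LINEAR)>.5) for d,m in views]
    def cost(v):
        s=[v[0]/1000,v[1]/1000,v[2]/100]
        r=[]
        for d,m in M:
            k=sil(d,boxes,s)>0; r.append((k&m).sum()/(k|m).sum())
        return -np.mean(r)
    v0=np.array([s0[0]*1000,s0[1]*1000,s0[2]*100])
    for k in (15,5):
        r=minimize(cost,v0,method="Nelder-Mead",options=dict(initial_simplex=v0+np.array([[0,0,0],[k,0,0],[0,k,0],[0,0,k]]),xatol=.1,fatol=1e-4,maxiter=120)); v0=r.x
    return np.round([v0[0],v0[1],v0[2]*.57296],1),round(-r.fun,3)
def back(d,rc,z):
    C=np.array(d["cam_to_world"]); v=C[:3,:3]@np.linalg.inv(d["K"])@[rc[1],rc[0],1]
    return C[:3,3]+v*(z-C[2,3])/v[2]
LANE=[box(-135,205,-42,42,0,8),box(-135,205,-36,36,0,18),box(199,205,-36,36,0,24)]
POSTS=[box(-7,7,36,48,0,60),box(-7,7,-48,-36,0,60)]
BOARD=[box(-75,75,-30,30,0,12)]; BP=[box(64,74,-13,13,0,52),box(-74,-64,-13,13,0,52)]
MOULD=[box(-45,45,-23,23,0,36)]; OFF=[box(-25,25,-12,12,0,32)]; TRAY=[box(-55,55,-75,75,0,35)]
def lift(b,z): return [q+[0,0,z/1000] for q in b]
E
cat > m0.py <<'E'
from h import *
D={c:vision.camera(c) for c in("top","scene")}
def masks(n):
    out={}
    for c in D:
        r=vision.outline_of(c,n)
        if r: out[c]=r[0]["mask"]
    return out
np.save("D.npy",D,allow_pickle=True)
Ms={}
for n,b,z,s0 in [("lane",LANE,0,(.58,.06,1.54)),("offcut",OFF,8,(.58,-.05,1.54)),("mould",MOULD,12,(.4,.23,2.0)),("rail_board",BOARD+BP+lift(MOULD,12),0,(.4,.22,2.0)),("scrap_tray",TRAY,0,(.36,-.23,0))]:
    m=Ms[n]=masks(n)
    s=np.array(s0)
    if "top" in m:
        p=np.argwhere(m["top"]).mean(0); q=back(D["top"],p,.02); s[:2]=q[:2]
    print(n,[(c,int(x.sum())) for c,x in m.items()],"init",np.round(s,3))
    for V in (list(m),)+((("top",),("scene",)) if len(m)>1 else ()):
        print("  ",V,*fit([(D[c],m[c]) for c in V],lift(b,z),s))
np.save("M.npy",Ms,allow_pickle=True)
print(robot.get_obs()["time"])
E
python3 m0.py
```

```text
lane [('top', 3247), ('scene', 3788)] init [0.651 0.035 1.54 ]
   ['top', 'scene'] [650.4  -4.4  84.9] 0.881
   ('top',) [649.8  -4.6  84.8] 0.913
   ('scene',) [651.2  -3.5  84.8] 0.856
offcut [('top', 162), ('scene', 323)] init [ 0.643 -0.068  1.54 ]
   ['top', 'scene'] [644.1 -67.4  82.7] 0.879
   ('top',) [643.3 -67.7  79.2] 0.872
   ('scene',) [644.7 -67.8  84.1] 0.922
mould [('top', 533), ('scene', 440)] init [0.452 0.204 2.   ]
   ['top', 'scene'] [453.5 203.1 109.8] 0.809
   ('top',) [452.9 201.  110.9] 0.902
   ('scene',) [454.7 204.1 110.2] 0.765
rail_board [('top', 604), ('scene', 525)] init [0.453 0.198 2.   ]
   ['top', 'scene'] [454.  202.5 109.6] 0.504
   ('top',) [452.8 201.9 109.3] 0.514
   ('scene',) [455.4 203.5 109.6] 0.523
scrap_tray [('top', 2042), ('scene', 3494)] init [ 0.428 -0.257  0.   ]
   ['top', 'scene'] [ 430.4 -255.1    2.9] 0.957
   ('top',) [ 429.5 -256.5    3.9] 0.954
   ('scene',) [ 430.8 -254.1    2.1] 0.973
1.8
```

```bash
python3 - <<'E'
from h import *
D=np.load("D.npy",allow_pickle=True).item()
I=[("l",LANE[1:2]+POSTS,(.6504,-.0044,np.radians(84.9))),("r",BOARD+BP+lift(MOULD,12),(.4535,.203,np.radians(109.8))),("o",lift(OFF,8),(.6441,-.0674,np.radians(84))),("t",TRAY,(.4304,-.2551,np.radians(2.9)))]
out=[]
for c,(r0,r1,c0,c1),k in (("top",(130,270,200,440),3.3),("scene",(120,310,180,440),3)):
    im=cv2.resize(D[c]["frame"][:,:,::-1],None,fx=k,fy=k,interpolation=cv2.INTER_CUBIC)
    for n,B,s in I:
        for b in B:
            u=np.round((proj(D[c],place(b,s))+.5)*k).astype(int)
            for i in range(8):
                for j in (1,2,4):
                    if not i&j: cv2.line(im,tuple(map(int,u[i])),tuple(map(int,u[i|j])),(255,0,255) if n!="o" else (0,160,0),1)
    cv2.imwrite(f"pics/ov_{c}.png",im[int(r0*k):int(r1*k),int(c0*k):int(c1*k)])
E
```

```text
(no output)
```

View pics/ov_top.png

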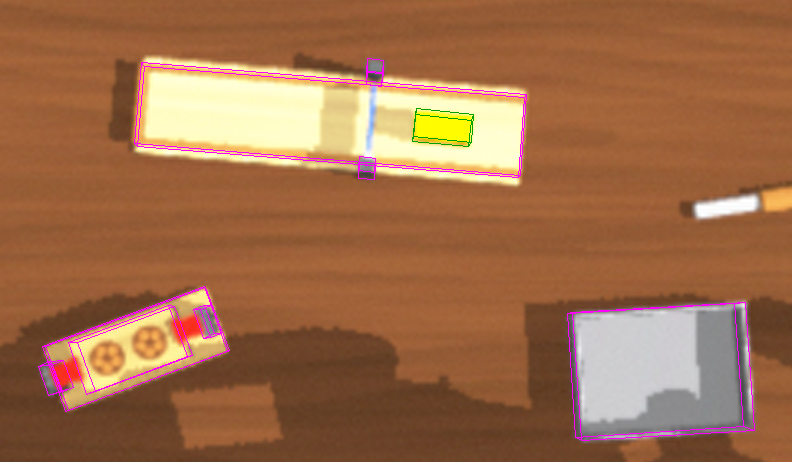

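View pics/ov_scene.png

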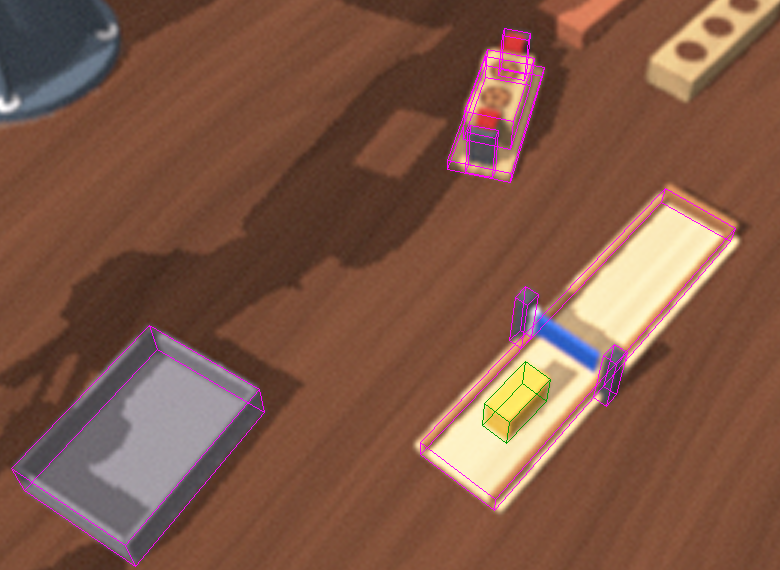

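Overlays fit within about a pixel: lane gate at top px (370,120), offcut (443,127), mould (130,345), tray (660,370). The lane +x points to the robot's left. I'll move now.

```bash
cat >> h.py <<'E'
from scipy.spatial.transform import Rotation as Ro
LX,LY,LA=.6504,-.0044,np.radians(84.9)
def lane(x,y=0): return np.array([LX+x/1000*np.cos(LA)-y/1000*np.sin(LA),LY+x/1000*np.sin(LA)+y/1000*np.cos(LA)])
def go(*targets):
    """targets (x,y,z,yaw deg) of TCP -> row fractions from the present pose"""
    o=robot.get_obs(); R=Ro.from_quat(o["tool_rot"]).as_matrix(); p=np.array(o["position"])
    phi=np.degrees(np.arctan2(R[1,0],R[0,0]))
    print("t",round(o["time"],2),"pos",np.round(p*1000,1),"yaw",round(phi,1),"tilt z",np.round(R[:,2],3),"w",round(o["grip_width"]*1000,1),"f",round(o["grip_force"],1),np.round(o["ft_force"],1))
    for t in targets:
        d=R.T@(np.array(t[:3])-p)/.3; a=(t[3]-phi+180)%360-180
        print(np.round(d,4).tolist(),round(-a/360,4),"rows>=",int(max(np.ceil(np.linalg.norm(d)*300/41.7),np.ceil(abs(a)/7.16))))
E
python3 -c "
from h import *
go((.6441,-.0674,.15,84),(.6441,-.0674,.0295,84))"
```

```text
t 1.8 pos [ 250.8 -572.5  230.6] yaw 23.7 tilt z [ 0. -0. -1.] w 86.8 f 0.0 [-0.3  1.   0.6]
[1.8764, -1.0162, 0.2685] -0.1676 rows>= 16
[1.8764, -1.0162, 0.6702] -0.1676 rows>= 17
```

```bash
python3 -m handwheel '[[0.13,-0.07,0.02,-0.019],[0.25,-0.14,0.04,-0.038],[0.36,-0.21,0.06,-0.057],[0.47,-0.27,0.08,-0.076],[0.58,-0.33,0.1,-0.095],[0.69,-0.39,0.12,-0.114],[0.8,-0.45,0.14,-0.133],[0.9,-0.5,0.15,-0.15],[0.95,-0.52,0.15,-0.1676],[0.95,-0.52,0.15,-0.1676],[0.95,-0.52,0.15,-0.1676]]' 46 15 && python3 -c "
from h import *
go((.6441,-.0674,.10,84),(.6441,-.0674,.0295,84))"
```

```text
time: 2.72
position: [0.4498, -0.3148, 0.1857]
tool_rot: [0.743, 0.669, -0.0, 0.0]
ft_force: [-1.5, -0.8, -0.7]
grip_width: 0.0404
grip_force: 0.0
t 2.72 pos [ 449.8 -314.8  185.7] yaw 84.0 tilt z [-0.    -0.001 -1.   ] w 40.4 f 0.0 [-1.5 -0.8 -0.7]
[0.8879, 0.5582, 0.285] 0.0 rows>= 8
[0.8881, 0.5582, 0.52] 0.0 rows>= 9
```

```bash
python3 -m handwheel '[[0.1,0.06,0.03,0],[0.22,0.14,0.06,0],[0.34,0.21,0.09,0],[0.46,0.28,0.12,0],[0.57,0.36,0.16,0],[0.68,0.43,0.2,0],[0.79,0.5,0.24,0],[0.86,0.54,0.27,0],[0.888,0.558,0.285,0],[0.888,0.558,0.285,0],[0.888,0.558,0.285,0]]' && python3 -c "
from h import *
go((.6441,-.0674,.0295,84))"
```

```text
time: 3.63
position: [0.6431, -0.0693, 0.0998]
tool_rot: [0.744, 0.669, -0.001, -0.0]
ft_force: [0.6, -0.0, 0.5]
grip_width: 0.0401
grip_force: 0.0
t 3.63 pos [643.1 -69.3  99.8] yaw 83.9 tilt z [-0.001 -0.001 -1.   ] w 40.1 f 0.0 [ 0.6 -0.   0.5]
[0.0069, 0.0029, 0.2344] -0.0002 rows>= 2
```

```bash
python3 -m handwheel '[[0,0,0.06,0],[0,0,0.12,0],[0,0,0.17,0],[0,0,0.21,0],[0,0,0.2344,0],[0,0,0.2344,0],[0,0,0.2344,0]]' && python3 -m handwheel '[[0,0,0,0],[0,0,0,0],[0,0,0,0],[0,0,0,0],[0,0,0,0],[0,0,0,0]]' 0 15 && python3 -c "
from h import *
go((.4304,-.2551,.12,93))"
```

```text
time: 4.22
position: [0.6435, -0.0689, 0.03]
tool_rot: [0.744, 0.669, -0.0, 0.0]
ft_force: [0.2, -0.2, 0.8]
grip_width: 0.0401
grip_force: 0.0
time: 4.72
position: [0.6441, -0.0679, 0.0305]
tool_rot: [0.743, 0.669, 0.0, 0.001]
ft_force: [0.0, 0.5, 4.0]
grip_width: 0.0239
grip_force: 15.0
t 4.72 pos [644.1 -67.9  30.5] yaw 84.0 tilt z [ 0.001 -0.    -1.   ] w 23.9 f 15.0 [0.  0.5 4. ]
[-0.6952, -0.643, -0.2989] -0.025 rows>= 8
```

```bash
python3 -m handwheel '[[0,0,-0.05,0],[0,0,-0.13,0],[0,0,-0.21,0],[0,0,-0.28,0],[-0.04,-0.04,-0.3,0],[-0.11,-0.1,-0.3,-0.005],[-0.19,-0.18,-0.3,-0.01],[-0.28,-0.26,-0.3,-0.015],[-0.37,-0.34,-0.3,-0.02],[-0.46,-0.42,-0.3,-0.025],[-0.55,-0.5,-0.3,-0.025],[-0.62,-0.57,-0.3,-0.025],[-0.67,-0.62,-0.3,-0.025],[-0.695,-0.643,-0.3,-0.025],[-0.695,-0.643,-0.3,-0.025],[-0.695,-0.643,-0.3,-0.025]]' && python3 -c "
from h import *
go((.4304,-.2551,.028,93))"
```

```text
time: 6.05
position: [0.4303, -0.2551, 0.1198]
tool_rot: [0.689, 0.725, 0.0, 0.0]
ft_force: [0.3, 0.5, -0.6]
grip_width: 0.0238
grip_force: 15.0
t 6.05 pos [ 430.3 -255.1  119.8] yaw 92.9 tilt z [ 0.001  0.    -1.   ] w 23.8 f 15.0 [ 0.3  0.5 -0.6]
[-0.0002, 0.0, 0.3059] -0.0002 rows>= 3
```

```bash
python3 -m handwheel '[[0,0,0.06,0],[0,0,0.13,0],[0,0,0.19,0],[0,0,0.24,0],[0,0,0.275,0],[0,0,0.295,0],[0,0,0.304,0],[0,0,0.304,0]]' && python3 -m handwheel '[[0,0,0,0],[0,0,0,0],[0,0,0,0],[0,0,0,0],[0,0,-0.08,0],[0,0,-0.18,0],[0,0,-0.3,0],[0,0,-0.4,0],[0,0,-0.4,0]]' 55 && python3 -c "
from h import *
go((.4535,.203,.13,109.8))"
```

```text
time: 6.72
position: [0.4304, -0.2546, 0.0282]
tool_rot: [0.688, 0.726, 0.0, -0.0]
ft_force: [-0.8, -0.9, 0.9]
grip_width: 0.0238
grip_force: 15.0
time: 7.47
position: [0.4327, -0.2575, 0.1541]
tool_rot: [0.688, 0.725, 0.0, 0.006]
ft_force: [0.1, 0.7, 0.5]
grip_width: 0.0479
grip_force: 0.0
t 7.47 pos [ 432.7 -257.5  154.1] yaw 93.0 tilt z [ 0.009 -0.008 -1.   ] w 47.9 f 0.0 [0.1 0.7 0.5]
[1.53, 0.1486, 0.0683] -0.0467 rows>= 12
```

```bash
python3 -m handwheel '[[0.05,0,0,0],[0.15,0,0,0],[0.28,0.03,0,-0.015],[0.41,0.05,0,-0.03],[0.54,0.06,0,-0.0467],[0.67,0.08,0,-0.0467],[0.78,0.1,0,-0.0467],[0.86,0.1,0,-0.0467],[0.9,0.1,0,-0.0467],[0.9,0.1,0,-0.0467],[0.9,0.1,0,-0.0467]]' 100 && python3 - <<'E'
from h import *
D={c:vision.camera(c) for c in("top","scene")}
for n,b,z,s0 in [("offcut",OFF,5,(.43,-.255,1.6)),("mould",MOULD,12,(.4535,.203,1.916))]:
    V=[]
    for c in D:
        r=vision.outline_of(c,n)
        if r:
            V.append((D[c],r[0]["mask"])); print(n,c,round(r[0]["conf"],2),np.round(r[0]["point"]),np.round(back(D[c],r[0]["point"],(z+18)/1000),3))
    if V: print(fit(V,lift(b,z),s0))
go((.4535,.203,.13,109.8))
E
```

```text
time: 8.38
position: [0.4444, 0.0173, 0.1477]
tool_rot: [0.574, 0.819, -0.001, -0.001]
ft_force: [-0.6, 0.0, -1.0]
grip_width: 0.087
grip_force: 0.0
offcut top 0.52 [239. 402.] [ 0.439 -0.262  0.023]
offcut scene 0.93 [264. 224.] [ 0.424 -0.257  0.023]
(array([ 430. , -253.3,   90.7]), np.float64(0.901))
mould top 0.63 [238. 240.] [0.445 0.201 0.03 ]
mould scene 0.72 [153. 345.] [0.455 0.2   0.03 ]
(array([453.4, 202.3, 110. ]), np.float64(0.796))
t 8.68 pos [445.9  15.3 148.4] yaw 109.7 tilt z [-0. -0. -1.] w 87.2 f 0.0 [-0.4 -0.9 -0.8]
[0.5806, 0.2346, 0.0614] -0.0003 rows>= 5
```

```bash
python3 -m handwheel '[[0.05,0.02,0,0],[0.14,0.06,0,0],[0.25,0.1,0.01,0],[0.36,0.145,0.03,0],[0.46,0.185,0.05,0],[0.53,0.215,0.06,0],[0.57,0.23,0.06,0],[0.58,0.234,0.06,0],[0.58,0.234,0.06,0],[0.58,0.234,0.06,0]]' && python3 -c "
from h import *
go((.4537,.2027,.033,109.8))"
```

```text
time: 9.52
position: [0.453, 0.2029, 0.1305]
tool_rot: [0.575, 0.818, -0.0, 0.0]
ft_force: [0.0, 0.7, 0.4]
grip_width: 0.0871
grip_force: 0.0
t 9.52 pos [453.  202.9 130.5] yaw 109.8 tilt z [-0. -0. -1.] w 87.1 f 0.0 [0.  0.7 0.4]
[-0.0012, 0.002, 0.3251] -0.0001 rows>= 3
```

```bash
python3 -m handwheel '[[0,0,0.08,0],[0,0,0.16,0],[0,0,0.23,0],[0,0,0.29,0],[0,0,0.3251,0],[0,0,0.3251,0],[0,0,0.3251,0]]' && python3 -m handwheel '[[0,0,0,0],[0,0,0,0],[0,0,0,0],[0,0,0,0],[0,0,0,0],[0,0,0,0],[0,0,0,0],[0,0,0,0]]' 0 45 && python3 -c "
from h import *
go((.4537,.2027,.033,109.8))"
```

```text
time: 10.1
position: [0.453, 0.2029, 0.0329]
tool_rot: [0.576, 0.818, -0.0, -0.0]
ft_force: [0.2, 0.1, -0.1]
grip_width: 0.0868
grip_force: 0.0
time: 10.77
position: [0.4531, 0.2038, 0.0331]
tool_rot: [0.575, 0.818, 0.0, 0.0]
ft_force: [-0.2, 0.5, 1.5]
grip_width: 0.046
grip_force: 45.0
t 10.77 pos [453.1 203.8  33.1] yaw 109.8 tilt z [ 0.  0. -1.] w 46.0 f 45.0 [-0.2  0.5  1.5]
[-0.0042, 0.0007, 0.0005] 0.0 rows>= 1
```

```bash
python3 -m handwheel '[[0,0,-0.006,0],[0,0,-0.012,0],[0,0,-0.018,0],[0,0,-0.024,0],[0,0,-0.03,0],[0,0,-0.036,0],[0,0,-0.042,0],[0,0,-0.05,0],[0,0,-0.06,0],[0,0,-0.07,0],[0,0,-0.08,0]]' && python3 -m handwheel '[[0,0,-0.05,0],[0,0,-0.12,0],[0,0,-0.19,0],[0,0,-0.24,0],[0,0,-0.26,0],[0,0,-0.26,0]]' && python3 - <<'E'
from h import *
D={c:vision.camera(c) for c in("top","scene")}
a=np.vstack([D["top"]["frame"][140:300,140:400],D["scene"]["frame"][60:260,250:510]])
cv2.imwrite("pics/lift.png",cv2.resize(a[:,:,::-1],None,fx=1.6,fy=1.6))
p=lane(-72);print(p)
go((p[0],p[1],.12,84.9))
E
```

```text
time: 11.68
position: [0.4526, 0.2037, 0.0575]
tool_rot: [0.575, 0.818, -0.0, -0.0]
ft_force: [-0.2, -0.3, -5.8]
grip_width: 0.0457
grip_force: 45.0
time: 12.18
position: [0.4543, 0.204, 0.1372]
tool_rot: [0.575, 0.818, 0.002, 0.002]
ft_force: [0.9, -0.6, -1.1]
grip_width: 0.0456
grip_force: 45.0
[ 0.64399961 -0.07611496]
t 12.28 pos [452.9 203.7 135.2] yaw 109.8 tilt z [ 0.001  0.    -1.   ] w 45.6 f 45.0 [ 0.3  0.1 -1.3]
[-1.0933, 0.2835, 0.0509] 0.0692 rows>= 9
```

View pics/lift.png

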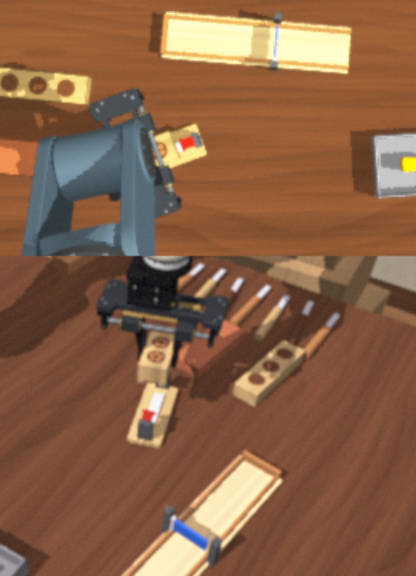

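Mould hangs level below the gripper at (155,360), carved side up. Both catches sit back at the board, and the offcut is in the tray.

```bash
python3 -m handwheel '[[-0.04,0.01,0,0],[-0.12,0.03,0,0.008],[-0.21,0.055,0,0.016],[-0.31,0.08,0,0.024],[-0.41,0.106,0,0.032],[-0.51,0.132,0,0.04],[-0.61,0.158,0,0.048],[-0.7,0.182,0,0.056],[-0.78,0.2,0,0.064],[-0.84,0.22,0,0.069],[-0.88,0.23,0,0.069],[-0.9,0.235,0,0.069],[-0.9,0.235,0,0.069],[-0.9,0.235,0,0.069]]' && python3 - <<'E'
from h import *
p=lane(-72)
go((p[0],p[1],.10,84.9))
E
```

```text
time: 13.45
position: [0.6096, -0.0261, 0.1342]
tool_rot: [0.737, 0.675, -0.001, -0.001]
ft_force: [0.1, 0.1, -1.2]
grip_width: 0.0458
grip_force: 45.0
t 13.45 pos [609.6 -26.1 134.2] yaw 85.0 tilt z [-0.002  0.001 -1.   ] w 45.8 f 45.0 [ 0.1  0.1 -1.2]
[-0.1563, 0.129, 0.1137] 0.0002 rows>= 2
```

```bash
python3 -m handwheel '[[-0.03,0.025,0,0],[-0.08,0.065,0,0],[-0.12,0.1,0.02,0],[-0.15,0.125,0.06,0],[-0.156,0.129,0.09,0],[-0.156,0.129,0.11,0],[-0.156,0.129,0.11,0],[-0.156,0.129,0.11,0],[-0.156,0.129,0.11,0]]' && python3 - <<'E'
from h import *
D={c:vision.camera(c) for c in("top","scene")}
V=[]
for c in D:
    r=vision.outline_of(c,"mould")
    if r: print(c,round(r[0]["conf"],2),np.round(r[0]["point"])); V.append((D[c],r[0]["mask"]))
k=2.6
im=cv2.resize(D["scene"]["frame"][:,:,::-1],None,fx=k,fy=k)
o=robot.get_obs(); s=(o["position"][0],o["position"][1],LA)
for b in lift(MOULD,o["position"][2]*1000-21)+LANE[1:2]:
    if b is LANE[1] : pass
    u=np.round((proj(D["scene"],place(b,s if b[:,2].max()>.05 else (LX,LY,LA)))+.5)*k).astype(int)
    for i in range(8):
        for j in(1,2,4):
            if not i&j: cv2.line(im,tuple(map(int,u[i])),tuple(map(int,u[i|j])),(255,0,255),1)
cv2.imwrite("pics/hover.png",im[int(100*k):int(310*k),int(270*k):int(480*k)])
p=lane(-72)
go((p[0],p[1],.029,84.9))
E
```

```text
time: 14.2
position: [0.6447, -0.0757, 0.1018]
tool_rot: [0.737, 0.676, -0.0, -0.0]
ft_force: [0.8, -0.1, -0.9]
grip_width: 0.0458
grip_force: 45.0
top 0.58 [191. 444.]
scene 0.68 [249. 342.]
t 14.4 pos [645.4 -76.2 102.6] yaw 85.0 tilt z [ 0.001 -0.    -1.   ] w 45.8 f 45.0 [ 0.2  0.5 -1.3]
[-0.0002, -0.0048, 0.2454] 0.0002 rows>= 2
```

View pics/hover.png

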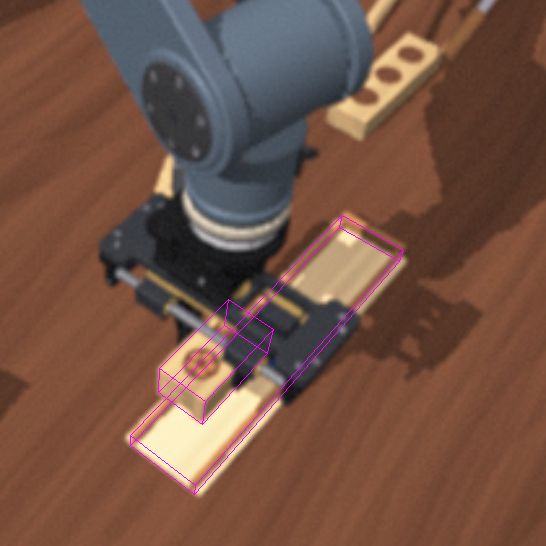

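The held mould at (200,370) matches its model, so there was no noticeable slip. Next I lower it.

```bash
python3 -m handwheel '[[0,-0.005,0.04,0],[0,-0.005,0.1,0],[0,-0.005,0.16,0],[0,-0.005,0.2,0],[0,-0.005,0.22,0],[0,-0.005,0.228,0],[0,-0.005,0.228,0],[0,-0.005,0.228,0]]' && python3 -m handwheel '[[0,0,0.003,0],[0,0,0.006,0],[0,0,0.009,0],[0,0,0.012,0],[0,0,0.014,0],[0,0,0.014,0]]'
```

```text
time: 15.07
position: [0.6443, -0.0765, 0.0341]
tool_rot: [0.738, 0.675, 0.0, 0.001]
ft_force: [-0.1, -0.0, 0.1]
grip_width: 0.0455
grip_force: 45.0
time: 15.57
position: [0.6436, -0.0763, 0.0294]
tool_rot: [0.738, 0.675, -0.0, -0.0]
ft_force: [0.6, 0.3, -1.4]
grip_width: 0.0456
grip_force: 45.0
```

```bash
python3 -m handwheel '[[0,0,0.002,0],[0,0,0.004,0],[0,0,0.004,0]]'; python3 -m handwheel '[[0,0,0,0],[0,0,0,0],[0,0,0,0],[0,0,0,0],[0,0,0,0]]' 75; python3 -m handwheel '[[0,0,-0.05,0],[0,0,-0.12,0],[0,0,-0.2,0],[0,0,-0.28,0],[0,0,-0.32,0],[0,0,-0.32,0],[0,0,-0.32,0]]' - ; python3 -c "
from h import *
p=lane(-160)
go((p[0],p[1],.123,84.9))"
```

```text
time: 15.82
position: [0.6437, -0.0764, 0.0292]
tool_rot: [0.738, 0.675, -0.0, 0.0]
ft_force: [-1.8, 0.1, 5.1]
grip_width: 0.0456
grip_force: 45.0
time: 16.23
position: [0.6436, -0.0764, 0.028]
tool_rot: [0.738, 0.675, -0.0, -0.0]
ft_force: [-1.0, 0.0, 0.0]
grip_width: 0.0641
grip_force: 0.0
time: 16.82
position: [0.6438, -0.0764, 0.1244]
tool_rot: [0.738, 0.675, 0.0, 0.0]
ft_force: [-0.6, 0.4, -0.1]
grip_width: 0.0652
grip_force: 0.0
t 16.82 pos [643.8 -76.4 124.4] yaw 85.0 tilt z [ 0.001 -0.    -1.   ] w 65.2 f 0.0 [-0.6  0.4 -0.1]
[-0.2924, 0.0003, 0.0046] 0.0002 rows>= 3
```

```bash
python3 -m handwheel '[[-0.06,0,0,0],[-0.15,0,0,0],[-0.24,0,0,0],[-0.29,0,0,0],[-0.3,0,0,0],[-0.3,0,0,0],[-0.3,0,0,0]]' 0 10 && python3 - <<'E'
from h import *
D={c:vision.camera(c) for c in("top","scene")}
V=[]
for c in D:
    r=vision.outline_of(c,"mould")
    if r: print(c,round(r[0]["conf"],2),np.round(r[0]["point"])); V.append((D[c],r[0]["mask"]))
print([fit([v],lift(MOULD,8),(.644,-.0765,LA)) for v in V])
a=D["scene"]["frame"][100:320,150:480,::-1];cv2.imwrite("pics/placed.png",cv2.resize(a,None,fx=2,fy=2))
p=lane(-163)
go((p[0],p[1],.023,84.9))
E
```

```text
time: 17.4
position: [0.6352, -0.1649, 0.1233]
tool_rot: [0.738, 0.675, -0.0, -0.001]
ft_force: [0.3, 0.5, 0.1]
grip_width: 0.0266
grip_force: 0.0
top 0.82 [171. 338.]
scene 0.53 [264. 343.]
[(array([642.1, -77.7,  85.3]), np.float64(0.931)), (array([638.1, -84. , 114.8]), np.float64(0.15))]
t 17.6 pos [ 635.8 -164.5  124.1] yaw 85.1 tilt z [-0.  0. -1.] w 10.7 f 0.0 [-0.4  0.3  0.1]
[-0.0076, 0.0011, 0.3371] 0.0004 rows>= 3
```

View pics/placed.png

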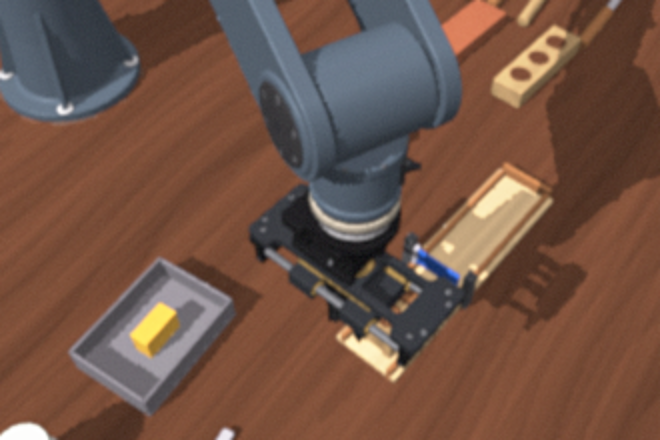

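The mould lies in the lane at lane x≈-74, aligned (yaw 85.3° against 84.9°). The flap (430,265) is shut and the offcut (155,330) is in the tray. Next I lower the shut fingers behind it.

```bash
python3 -m handwheel '[[-0.007,0,0.06,0],[-0.007,0,0.15,0],[-0.007,0,0.24,0],[-0.007,0,0.31,0],[-0.007,0,0.337,0],[-0.007,0,0.337,0],[-0.007,0,0.337,0]]' && python3 -m handwheel '[[0.015,0,0,0],[0.035,0,0,0],[0.06,0,0,0],[0.08,0,0,0],[0.1,0,0,0],[0.12,0,0,0],[0.14,0,0,0],[0.16,0,0,0],[0.18,0,0,0],[0.2,0,0,0],[0.2,0,0,0],[0.2,0,0,0]]' && python3 - <<'E'
from h import *
D=vision.camera("top"); r=vision.outline_of("top","mould")
if r: print(round(r[0]["conf"],2),r[0]["point"],fit([(D,r[0]["mask"])],lift(MOULD,8),(.644,-.0665,LA)))
p=lane(85)
go((p[0],p[1],.023,84.9))
E
```

```text
time: 18.18
position: [0.636, -0.1677, 0.0234]
tool_rot: [0.737, 0.676, 0.0, 0.0]
ft_force: [-0.1, -0.4, -0.0]
grip_width: 0.0002
grip_force: 0.0
time: 19.18
position: [0.6407, -0.1076, 0.0229]
tool_rot: [0.737, 0.676, -0.0, -0.0]
ft_force: [-0.2, 0.4, -0.1]
grip_width: 0.0004
grip_force: 0.0
0.51 [167.7, 319.8] (array([645.1, -46.7,  84.4]), np.float64(0.377))
t 19.28 pos [ 640.6 -108.1   22.9] yaw 85.0 tilt z [-0.001  0.    -1.   ] w 0.5 f 0.0 [-0.2 -1.  -0.1]
[0.6306, 0.0024, -0.0002] 0.0002 rows>= 5
```

```bash
python3 -m handwheel '[[0.01,0,0,0],[0.03,0,0,0],[0.05,0,0,0],[0.07,0,0,0],[0.09,0,0,0],[0.11,0,0,0],[0.13,0.001,0,0],[0.15,0.001,0,0],[0.17,0.001,0,0],[0.19,0.001,0,0],[0.21,0.001,0,0],[0.23,0.001,0,0],[0.25,0.001,0,0],[0.27,0.002,0,0],[0.29,0.002,0,0],[0.31,0.002,0,0],[0.33,0.002,0,0],[0.34,0.002,0,0],[0.34,0.002,0,0]]' && python3 - <<'E'
from h import *
D=vision.camera("top"); r=vision.outline_of("top","mould")
if r: print(round(r[0]["conf"],2),r[0]["point"],fit([(D,r[0]["mask"])],lift(MOULD,8),(.655,.055,LA)))
p=lane(85)
go((p[0],p[1],.023,84.9))
E
```

```text
time: 20.87
position: [0.6503, -0.0056, 0.0231]
tool_rot: [0.737, 0.676, 0.0, -0.0]
ft_force: [-0.5, 0.0, -0.4]
grip_width: 0.0003
grip_force: 0.0
0.58 [164.6, 293.5] (array([644. ,  31.4,  99. ]), np.float64(0.036))
t 20.97 pos [650.1  -6.2  23. ] yaw 85.0 tilt z [-0.001  0.001 -1.   ] w 0.9 f 0.0 [-0.1 -0.7  0.1]
[0.2895, 0.0009, 0.0002] 0.0002 rows>= 3
```

```bash
python3 -m handwheel '[[0.01,0,0,0],[0.03,0,0,0],[0.05,0,0,0],[0.07,0,0,0],[0.09,0,0,0],[0.11,0,0,0],[0.13,0,0,0],[0.15,0,0,0],[0.17,0,0,0],[0.19,0,0,0],[0.21,0,0,0],[0.23,0,0,0],[0.25,0,0,0],[0.265,0,0,0],[0.28,0,0,0],[0.289,0,0,0],[0.289,0,0,0],[0.289,0,0,0]]' && python3 - <<'E'
from h import *
D=vision.camera("scene")
a=D["frame"][100:320,270:480,::-1];cv2.imwrite("pics/pushed.png",cv2.resize(a,None,fx=2.6,fy=2.6))
p=lane(85)
go((p[0],p[1],.023,84.9))
E
```

```text
time: 22.47
position: [0.6577, 0.08, 0.0229]
tool_rot: [0.737, 0.675, -0.0, -0.0]
ft_force: [0.2, 0.5, -1.7]
grip_width: 0.0005
grip_force: 0.0
t 22.52 pos [657.8  79.8  22.9] yaw 85.0 tilt z [-0.001  0.    -1.   ] w 0.2 f 0.0 [ 0.5 -0.   0.9]
[0.0016, 0.0005, -0.0003] 0.0002 rows>= 1
```

View pics/pushed.png

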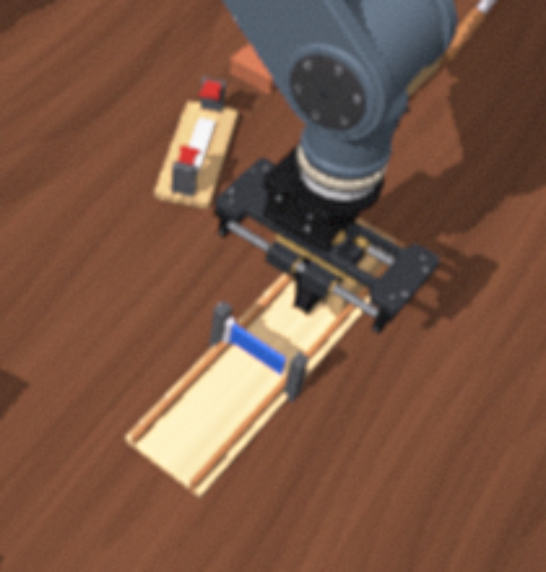

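The flap (258,345) is shut behind the fingers, with the mould ahead of them. I back off a hair, lift straight up and swing clear.

```bash
python3 -m handwheel '[[-0.005,0,0,0],[-0.008,0,-0.02,0],[-0.008,0,-0.08,0],[-0.008,0,-0.17,0],[-0.008,0,-0.28,0],[-0.008,0,-0.4,0],[-0.008,0,-0.5,0],[-0.05,0,-0.55,0],[-0.15,0,-0.55,0],[-0.28,0.03,-0.55,0],[-0.4,0.1,-0.55,0],[-0.52,0.2,-0.55,0],[-0.64,0.28,-0.55,0],[-0.76,0.35,-0.55,0],[-0.85,0.4,-0.55,0],[-0.9,0.42,-0.55,0],[-0.9,0.42,-0.55,0],[-0.9,0.42,-0.55,0]]' && python3 - <<'E'
from h import *
D={c:vision.camera(c) for c in("top","scene")}
for c in D:
    r=vision.outline_of(c,"mould")
    if r: print(c,round(r[0]["conf"],2),np.round(r[0]["point"]),fit([(D[c],r[0]["mask"])],lift(MOULD,8),(.663,.14,LA)))
print("expect",lane(144))
a=np.vstack([cv2.resize(D["top"]["frame"][130:260,150:450],None,fx=1.9,fy=1.9),cv2.resize(D["scene"]["frame"][100:300,180:480],None,fx=1.7,fy=1.7,dst=None)[:, :510] if 0 else cv2.resize(D["scene"]["frame"][110:300,180:480],None,fx=1.9,fy=1.7)])
cv2.imwrite("pics/final.png",a[:,:,::-1]); go()
E
```

```text
time: 24.02
position: [0.7592, -0.2018, 0.1877]
tool_rot: [0.738, 0.674, 0.0, -0.001]
ft_force: [-0.2, 0.7, -0.0]
grip_width: 0.0004
grip_force: 0.0
top 0.76 [160. 262.] (array([669.3, 134.2,  83.6]), np.float64(0.89))
scene 0.31 [269. 340.] (array([663. , 140. ,  84.9]), np.float64(0.0))
expect [0.66320078 0.13902991]
t 24.22 pos [ 759.4 -198.5  188.4] yaw 85.1 tilt z [-0.001  0.001 -1.   ] w 0.2 f 0.0 [0.4 0.7 0.8]
```

View pics/final.png

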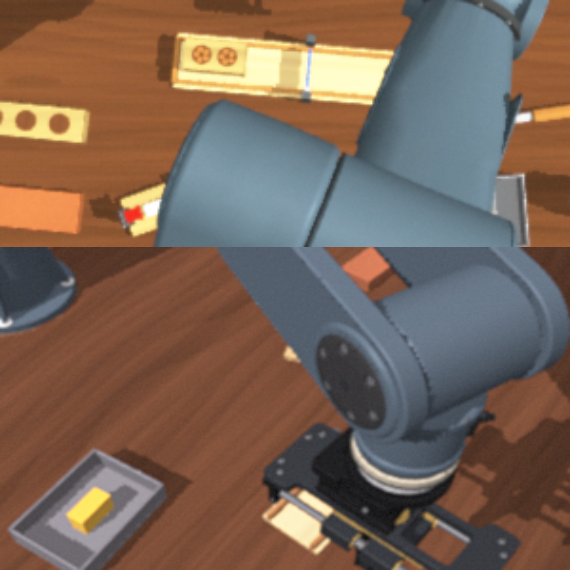

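The mould lies carved side up past the flap at (212,57). The flap (308,72) is straight across the lane, and the offcut (90,508) is in the tray. I'm handing the job in.

```bash
python3 -c "
from rig import job
print(job.hand_in())"
```

```text
the job is handed in; nothing more can be done
None
```

The job is handed in at about 24 s of robot time: the offcut is in the scrap tray, and the mould lies carved side up in the lane beyond the shut flap, released, with the bystanders untouched.

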